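Snap the sample box shut

TASK

The samples are packed in the wider of the two flip-lid boxes, whose lid still stands ajar above its catch. Press that lid down until the catch snaps over it and it stays fully shut, then let go. Leave the narrow box's lid ajar to air, and do not disturb the brown reagent bottle.

Things in the scene. Friction and masses are not known exactly. Their poses are not given: they have to be found in the camera images.
- wide_press (a point): where to press the wide box's lid: on its flat white top, centred along the front edge, 21 mm in from it, at the thumb ridges. 66 mm above the bench with the lid shut, about 105 mm ajar. Moves and tilts with the lid: z is the lid's normal, x points back to the hinge line, 100 mm behind and 9 mm below, y runs along the front edge. Hinge on the far side; box yawed up to 20 degrees
- wide_lid (a joint): lid angle (rad) of the wide grey box, 120 deep x 140 wide x 66 mm high, fixed to the bench: 0 shut, 0.36 to 0.45 ajar (start). Pressed at the press point it gives lightly (1 N) to 0.15 rad (15 mm above shut), where it meets the black front catch: about 9 N pushes past; below 0.07 rad (7 mm above shut) it snaps home to a hard stop and stays at about 0.01. Let go sooner, it springs back
- narrow_lid (a joint): lid angle (rad) of the narrow box, 120 deep x 75 wide x 66 mm high, same make and materials, fixed beside the wide one on its left or right, centres 0.17 m apart or more; 0 shut, 0.36 to 0.45 ajar (start)
- bottle: brown reagent bottle with a blue cap, 54 mm in diameter, 105 mm tall, loose on the bench behind the boxes; origin at the centre of its underside, z up

How it is judged:
By the outcome, as a careful person would: the job done as asked, in the order asked, and still so for the second after the job is handed in, with the robot touching nothing.
It also fails if it takes over 24 s, if anything falls off the work surface, if the arm or the gripper's body presses on something with over 40 N, if the wrist force passes 120 N, or if a joint passes its speed limit or range.

ROBOT

A 6-joint arm with a two-finger parallel gripper is mounted at the origin on a cart in front of the work surface, level with it; the furniture and walls round the work are solid. World frame = base frame: x ahead of the robot, y to its left, z up, the work surface at z = 0. Lengths are in m, angles in rad, forces in N, time in s.
With the tool pointing down it reaches from about 0.275 to 1 m from the base axis. Payload 8.4 kg.
Tool frame: the origin (TCP) lies at the very end of the fingers, on their centre line; the grasp point (between the pads) lies env.hold_point_z behind it (env.hold_point_z is the distance from the TCP to the grasp point, in m); z points along the fingers, y is the line along which they close (so a half turn about z gives the same grasp; the last joint's range is limited). The gripper opens to 85 mm and grips with 20 to 120 N. Pads are 22 mm wide; open, the fingers measure 114 mm over their backs; the gripper's body (76 mm by 85 mm) begins 54 mm behind the grasp point. The pads swing forward as they close: fully open they stand 13 mm farther back than shut.
Start: joints at [1.307, 0.353, 1.633, -0, 1.155, -0.002], TCP at [0.162, 0.604, 0.231] pointing down, gripper open.
Joint ranges: [-2.63, 2.63], [-0.92, 2.1], [0.06, 2.66], [-1.3, 4.44], [0, 2.69], [-3.02, 3.02]. Speed limits (rad/s): [2.22, 2.22, 2.79, 3.14, 3.14, 3.14].

INTERFACE

Orientations are given as a unit quaternion [w, x, y, z].
In Python, from bench import env gives the robot as it stands. The module is installed in compiled form; this text tells all that it offers. Calls block until the motion is done:
- env.goto(position, orientation): joint-space move of the TCP to a pose.
- env.movel(position, orientation=None, max_speed=0.15): straight line of the TCP; orientation=None keeps the orientation; max_speed is the mean speed in m/s.
- env.move_j(angles): joint-space move.
- env.open() and env.grasp(): open the fingers fully, or close them until they stop; the grip force is fixed at half the most.
- env.pause(seconds).
- env.inverse_kinematics(position, orientation): joint angles nearest the present ones, or None.
- env.grab_frame(name): name is "side" or "top" or "wrist"; returns the picture (480x640x3 uint8, red, green, blue); there is no depth.
- env.camera_model(name): a dict with "fx", "fy", "cx", "cy" (pixels), "extrinsics" (4x4, takes a point from camera to world coordinates); the wrist camera has in their place "T_tool_cam" (4x4, takes a point from camera to tool coordinates, whose origin is the TCP and whose axes are the flange's). Camera axes: x right, y down, z forward; pixel columns grow to the right and rows downward; lengths in m; the calibration is good to about 2 mm. A picture is of the moment at which its call begins: read the wrist's pose just before it. camera_model takes no time and is no camera call.
A pose or a line that the arm cannot do raises env.PlanningError and nothing moves.
- env.sign_off(): hands the job in; it is judged then, once.
Trained networks look in the newest picture that a camera, given by its name, has taken for a name from the list of things; names that differ only in an ending like _2 or _b are one class to them, and where a whole thing is asked for, a point or a joint stands for the part that bears it (a point fixed in the world has none). Each returns a list of dicts, best first, with "confidence" (0 to 1); they miss things now and then, are a little off and sometimes report something else, mostly with a low value. They report only what shows in the picture. A call takes as long as a camera call.
- env.spot_in(camera, name): "position" ([column, row] as shares, 0 to 1, of the picture: columns of its width, rows of its height, amid what is visible of it).
- env.landmark_of(camera, name): "position" ([column, row] as shares, 0 to 1, of the picture: columns of its width, rows of its height: a listed point, or the origin of a listed thing).
Readings, each from a call of its own:
- env.current_time_s(): time.
- env.current_qpos(): joint angles.
- env.current_joint_vel(): joint speeds.
- env.current_joint_efforts(): joint torques, N m.
- env.current_ee_pos(): TCP position.
- env.current_ee_rot(): TCP orientation.
- env.current_force(): force on the tool from outside, world axes, zero at the start.
- env.current_wrist_torque(): the same for the moment, N m.
- env.current_width(): finger opening in m.
- env.current_grasp_force(): force on a finger pad.
Only numpy, scipy, OpenCV 4.12 (cv2) and the standard library are available. Lean on these libraries where they do the work, as an engineer would, in place of code of your own. Each camera call takes 0.05 s, during which the arm holds its last target. There are 200 camera calls.

## Working session

There is one attempt and no reset: what is moved stays moved. The work goes in short steps, each a Python script; the robot and the scene stay as the last script left them, time stands still between calls to the robot, and variables do not carry over. Pictures are saved under pics/ and viewed, at most 10 in all, crops included, and the job is handed in when it is done.

```bash
mkdir -p pics; cat > h.py <<'E'
from bench import env
import numpy as np, cv2
from scipy.spatial.transform import Rotation as R
def ray(cam,pos,T=None):
    m=env.camera_model(cam)
    E=np.array(m["extrinsics"]) if cam!="wrist" else T@np.array(m["T_tool_cam"])
    d=E[:3,:3]@np.array([(pos[0]*640-m["cx"])/m["fx"],(pos[1]*480-m["cy"])/m["fy"],1])
    return E[:3,3],d/np.linalg.norm(d)
def atz(o,d,z): return o+d*(z-o[2])/d[2]
def tri(rs):
    A=sum(np.eye(3)-np.outer(d,d) for o,d in rs); b=sum((np.eye(3)-np.outer(d,d))@o for o,d in rs)
    p=np.linalg.solve(A,b); return p,[np.linalg.norm(np.cross(p-o,d)) for o,d in rs]
def proj(cam,p):
    m=env.camera_model(cam);E=np.array(m["extrinsics"]);c=E[:3,:3].T@(np.array(p)-E[:3,3])
    return [m["fx"]*c[0]/c[2]+m["cx"],m["fy"]*c[1]/c[2]+m["cy"]]
def tool():
    T=np.eye(4);q=env.current_ee_rot();T[:3,:3]=R.from_quat([q[1],q[2],q[3],q[0]]).as_matrix();T[:3,3]=env.current_ee_pos();return T
def save(im,n): cv2.imwrite("pics/"+n,cv2.cvtColor(im,cv2.COLOR_RGB2BGR))
E
python3 - <<'E'
from h import *
np.set_printoptions(precision=3,suppress=True)
ims=[]
for c in("side","top"):
    im=env.grab_frame(c); ims.append(im)
    for n in("wide_press","bottle"):
        for r in env.landmark_of(c,n): 
            o,d=ray(c,r["position"]); print(c,n,np.array(r["position"])*[640,480],r["confidence"],atz(o,d,.105 if n=="wide_press" else 0))
    for n in("wide_lid","narrow_lid"):
        for r in env.spot_in(c,n): print(c,n,np.array(r["position"])*[640,480],r["confidence"])
    print(c,np.array(env.camera_model(c)["extrinsics"]))
save(ims[0],"side.png");save(ims[1],"top.png")
print(env.current_ee_rot(),env.current_time_s())
E
```

```text
side wide_press [374.208 205.92 ] 0.91 [ 0.534 -0.134  0.105]
side bottle [242.88  278.688] 0.85 [0.767 0.005 0.   ]
side wide_lid [358.784 212.976] 0.7
side narrow_lid [333.376 312.096] 0.75
side [[-0.994 -0.059  0.097  0.528]
 [-0.113  0.412 -0.904  0.764]
 [ 0.014 -0.909 -0.416  0.439]
 [ 0.     0.     0.     1.   ]]
top wide_press [410.88  272.016] 0.58 [ 0.538 -0.146  0.105]
top wide_lid [403.392 260.592] 0.9
top narrow_lid [214.72  253.584] 0.83
top [[-0.001 -0.979  0.202  0.407]
 [-1.     0.001  0.003  0.006]
 [-0.004 -0.202 -0.979  1.08 ]
 [ 0.     0.     0.     1.   ]]
[-0.     0.131  0.991 -0.   ] 0.5
```

View pics/side.png

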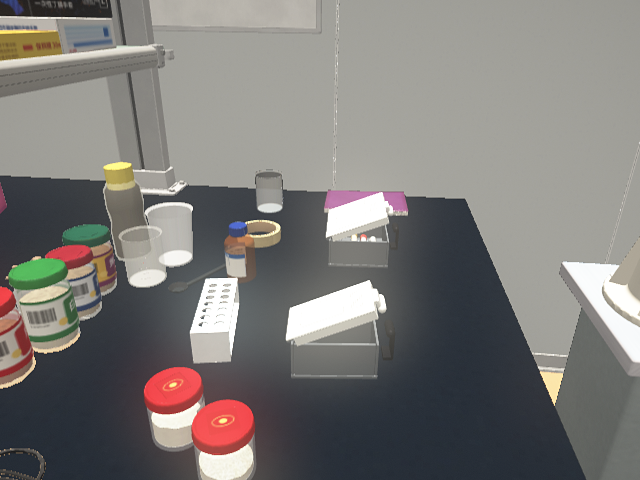

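View pics/top.png

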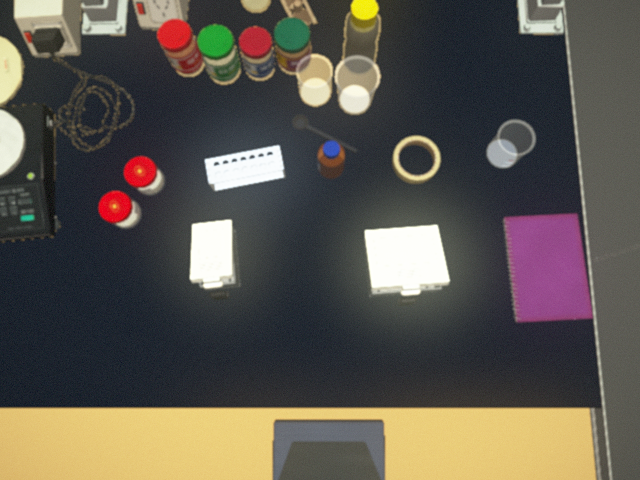

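The side view shows two ajar boxes: the wide one is the farther (press point about 374,206). In the top view the wide lid is at right (365–450, 226–293), the narrow lid at left, and the bottle behind at (332,160). The wide box is yawed about +6°. Next I close the fingers and look from above.

```bash
python3 - <<'E'
from h import *
np.set_printoptions(precision=3,suppress=True)
def q(yaw): # tool z down, tool y along +-box front edge
    x=(R.from_euler('z',yaw)*R.from_quat([0,1,0,0])).as_quat(); return [x[3],x[0],x[1],x[2]]
rs=[ray("side",[374.2/640,205.9/480]),ray("top",[410.9/640,272/480])]
print(tri(rs))
c=[q(0.11),q(0.11+np.pi)]
p=[0.50,-.14,.28]
js=[env.inverse_kinematics(p,k) for k in c]; print(js)
env.grasp()
k=min([i for i in range(2) if js[i] is not None],key=lambda i:abs(js[i][5])); 
env.goto(p,c[k]); print(k)
rr=[]
for i,pp in enumerate([p,[0.46,-.10,.28]]):
    if i: env.movel(pp)
    T=tool(); im=env.grab_frame("wrist"); save(im,f"w{i}.png")
    for r in env.landmark_of("wrist","wide_press"):
        print(r["confidence"],np.array(r["position"])*[640,480]); rr.append(ray("wrist",r["position"],T)); print(atz(*rr[-1],.105))
if len(rr)>1: print(tri(rr),tri(rr+rs))
T=tool(); print(T, env.current_time_s(), env.current_force(), env.current_width())
E
```

```text
(array([ 0.536, -0.146,  0.101]), [np.float64(0.0020735621004419865), np.float64(0.0020735621004423087)])
[array([-0.276,  0.141,  1.801, -0.   ,  1.2  , -1.957]), array([-0.276,  0.141,  1.801, -0.   ,  1.2  ,  1.185])]
1
0.69 [325.376 181.584]
[ 0.535 -0.142  0.105]
0.58 [374.72  143.088]
[ 0.534 -0.142  0.105]
(array([ 0.534, -0.142,  0.103]), [np.float64(0.00045981658952804703), np.float64(0.00045981658952793986)]) (array([ 0.535, -0.144,  0.102]), [np.float64(0.0016228477947288556), np.float64(0.001385873181596879), np.float64(0.0012588383911785609), np.float64(0.0038317308207297326)])
[[ 0.994  0.11   0.001  0.461]
 [ 0.11  -0.994 -0.    -0.1  ]
 [ 0.001  0.001 -1.     0.28 ]
 [ 0.     0.     0.     1.   ]] 4.8667 [-0.693 -0.235 -0.01 ] -0.00016472642475218185
```

View pics/w0.png

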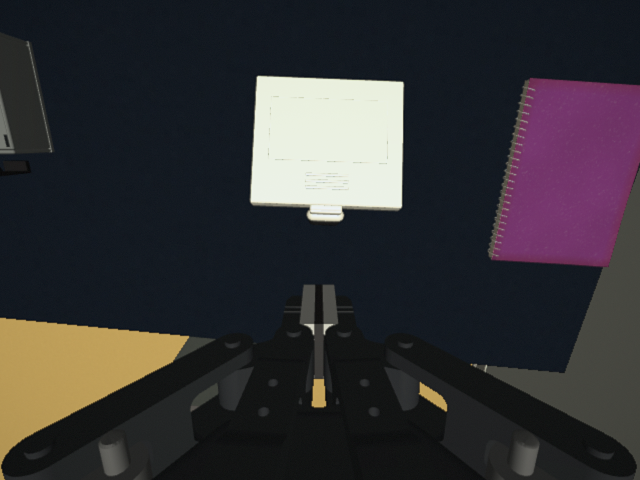

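The lid is square in the wrist view, with the thumb ridges at (326,181), matching the estimate (0.535, -0.143, 0.102). I press along the hinge arc, watching the force.

```bash
python3 - <<'E'
from h import *
np.set_printoptions(precision=3,suppress=True)
b=np.array([.994,.11]); H=np.array([.535,-.143])+.0886*b
def P(a,dz=0): return [*(H+b*(-.1*np.cos(a)+.009*np.sin(a))), .057+.1*np.sin(a)+.009*np.cos(a)+dz]
env.movel(P(.42,.03)); 
for a in(.42,.30,.2,.15): 
    env.movel(P(a)); print(a,env.current_ee_pos(),env.current_force())
z=P(.15)[2]; xy=P(.03)[:2]
while z>.058:
    z-=.002; env.movel([*xy,z],max_speed=.04); f=env.current_force(); print(round(z,3),env.current_ee_pos()[2],f)
    if z<.0665 and f[2]>18 or f[2]>35: break
print(env.current_time_s())
E
```

```text
0.42 [ 0.536 -0.143  0.106] [ 0.333  0.085 -0.349]
0.3 [ 0.531 -0.143  0.096] [0.224 0.018 0.652]
0.2 [ 0.527 -0.144  0.086] [-0.76   0.762  0.725]
0.15 [ 0.527 -0.144  0.081] [ 0.39  -0.809  7.059]
0.079 0.07994970598945211 [4.161 1.311 5.725]
0.077 0.07763791490806618 [4.41  0.45  4.747]
0.075 0.0747266838610668 [1.003 0.575 1.484]
0.073 0.07223907002834314 [-0.064 -0.661  0.419]
0.071 0.07058458364468555 [-0.399  0.137  0.334]
0.069 0.06868435075558897 [-0.064  0.171  0.776]
0.067 0.06686770911194727 [ 1.    -0.774  1.121]
0.065 0.06520295505153002 [-1.157  0.073  6.672]
0.063 0.06388084568040475 [-5.015  0.846 17.408]
0.061 0.06255064888479966 [-8.571  0.802 26.408]
9.7417
```

It snapped past the catch and reached the hard stop at 26 N. Retreat and check.

```bash
python3 - <<'E'
from h import *
np.set_printoptions(precision=3,suppress=True)
p=env.current_ee_pos(); env.movel([p[0],p[1],.16]); env.movel([.46,-.10,.28],max_speed=.3)
ims=[]
for c in("side","top"):
    im=env.grab_frame(c); ims.append(im)
    for r in env.landmark_of(c,"wide_press"): print(c,np.array(r["position"])*[640,480],r["confidence"],atz(*ray(c,r["position"]),.066))
save(np.vstack([cv2.resize(ims[0][160:400,180:500],(640,480))]),"side2.png")
print(proj("side",[.524,-.144,.066]),env.current_force(),env.current_time_s())
E
```

```text
side [377.728 222.096] 0.57 [ 0.525 -0.147  0.066]
[np.float64(378.1699502089459), np.float64(222.59766585150385)] [-0.525 -0.728  0.194] 11.375
```

View pics/side2.png

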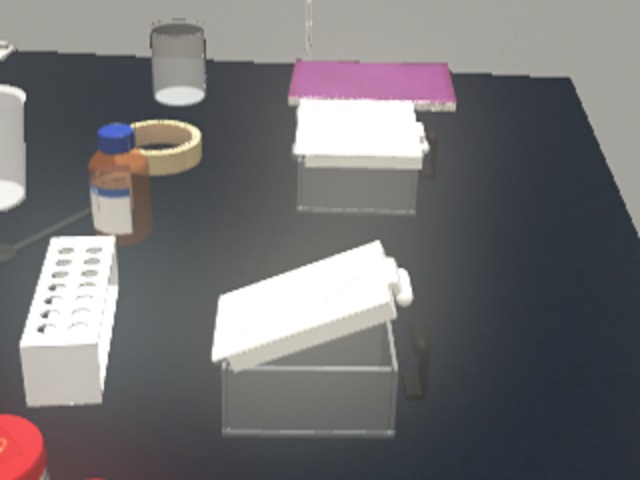

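The wide lid is flat and latched (crop 295–425, 100–165). The narrow lid is still ajar (215–400, 245–365) and the bottle is undisturbed at (120,185).

```bash
python3 -c "from bench import env; print(env.sign_off())"
```

```text
the job is handed in; nothing more can be done
None
```

The wide box's lid is pressed shut and held by its catch, the narrow lid is still ajar, the bottle was not disturbed, and the job was handed in at about 11.4 s with the arm clear.

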